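# Hold the bisque vase over the banding wheel

### The arm

A 7-joint arm with a two-finger parallel gripper is mounted at the origin on the work surface. World frame = base frame: x ahead of the robot, y to its left, z up, the work surface at z = 0. Lengths are in m, angles in rad, forces in N, time in s.
With the tool pointing down it reaches from about 0.4 to 0.875 m from the base axis. Payload 6.5 kg.
Tool frame: the origin (TCP) lies midway between the tips of the shut fingers; the grasp point (between the pads) lies 19 mm behind it; z points along the fingers, y is the line along which they close (so a half turn about z gives the same grasp; the last joint's range is limited). The gripper opens to 88 mm and grips with 3 to 60 N. Pads are 18 mm wide; open, the fingers measure 123 mm over their backs; the gripper's body (75 mm by 187 mm) begins 45 mm behind the grasp point.
Start: joints at [1.165, 0.536, -0.004, 1.538, 0.003, 1.067, -0.071], TCP at [0.217, -0.613, 0.239] pointing down, gripper open.
Joint ranges: [-2.7, 2.7], [-0.37, 2.16], [-1.27, 1.26], [0.24, 2.4], [-1.31, 4.45], [0.19, 1.91], [-2.76, 2.76]. Speed limits (rad/s): [2.39, 2.39, 3.14, 3.14, 3.14, 3.14, 3.14].

### API

Orientations are given as a unit quaternion [w, x, y, z].
In Python, from plant import r gives the robot as it stands. Calls block until the motion is done:
- r.goto(position, orientation): joint-space move of the TCP to a pose.
- r.servo_line(position, v=0.15, attitude=None): straight line of the TCP; attitude=None keeps the orientation; v is the mean speed in m/s.
- r.move_j(angles): joint-space move.
- r.open() and r.close(grip_force=None): open the fingers fully, or close them until they stop; grip_force is the grip in N (None keeps the last).
- r.sleep(seconds).
- r.ik(position, orientation): joint angles nearest the present ones, or None.
- r.get_obs(): the state.
- r.grab_frame(name): name is "side" or "top"; returns a dict with "frame" (420x560x3 uint8, red, green, blue), "fx", "fy", "cx", "cy" (pixels), "extrinsics" (4x4, takes a point from world to camera coordinates). Camera axes: x right, y down, z forward; pixel columns grow to the right and rows downward; lengths in m; the calibration is good to about 2 mm. A picture is of the moment at which its call begins. There is no depth.
A pose or a line that the arm cannot do raises r.Unreachable and nothing moves.
- r.job_done(): hands the job in; it is judged then, once.
Trained networks look in a picture, given as the dict that the camera call returned (one of the last four; its "shot" number tells which), for a name from the list of things; names that differ only in an ending like _2 or _b are one class to them, and where a whole thing is asked for, a point or a joint stands for the part that bears it (a point fixed in the world has none). Each returns a list of dicts, best first, with "score" (0 to 1); they miss things now and then, are a little off and sometimes report something else, mostly with a low value. They report only what shows in the picture. A call takes as long as a camera call. They do not tell look-alikes from the thing itself.
- r.outline_of(name, picture): "region" (420x560 bool, what is visible of it) and "at" ([row, column] in pixels, amid what is visible of it).
The state is a dict: "time": time; "joint_pos": joint angles; "qd": joint speeds; "effort": joint torques, N m; "tool_pos": TCP position; "eef_rot": TCP orientation; "wrist_force": force on the tool from outside, world axes, zero at the start; "ft_torque": the same for the moment, N m; "grip_width": opening from 0.0 (shut) to 1.0 (fully open); "gripper_force": force on a finger pad.
Only numpy, scipy, OpenCV 4.12 (cv2) and the standard library are available. Lean on these libraries where they do the work, as an engineer would, in place of code of your own. Each camera call takes 0.05 s, during which the arm holds its last target. There are 200 camera calls.

### The job

Take the narrow-necked clay vase out of the wooden crate and hold it level, upright and still in the air above the middle of the banding wheel, its foot about 5 cm above the wheel head, so that I can look over its foot. Keep it upright all the way, do not let it touch the wheel, leave the other two pots standing in the crate and the mug and the glaze cup where they are. Finish while still holding the vase up: do not put it down or let go.

Things in the scene. Friction and masses are not known exactly. Their poses are not given: they have to be found in the camera images.
- vase: Loose unglazed terracotta vase, solid, 134 mm tall and about 0.25 kg, standing upright in the crate among the other pots; the tallest and only narrow-necked one. Round: foot 48 mm across, belly 68 mm across at 42 mm up, then tapering to a straight cylindrical neck 28 mm across from 88 mm up to the flat top at 134 mm. Origin at the centre of its underside, z up along its axis.
- vase_neck (a point): The grip point on the vase's axis inside its straight neck, 112 mm above the vase's underside (22 mm below its top). It moves with the vase.
- beaker: Loose unglazed terracotta beaker, open at the top, 68 mm across and 66 mm tall, standing in the crate. To be left standing there. Origin at the centre of its underside.
- bowl: Loose unglazed terracotta bowl, 84 mm across and 42 mm tall, standing in the crate. To be left standing there. Origin at the centre of its underside.
- crate: Fixed open wooden crate, outside 200 mm (its x) by 340 mm (its y) by 60 mm high, walls and floor 8 mm thick (pots stand 8 mm above the table). The three pots stand in a row along its y, about 100 mm apart, in any order. Origin at the centre of its underside.
- wheel: Fixed banding wheel (potter's hand turntable, does not turn here): dark cast base 170 mm across, column, and a flat round metal head 200 mm across whose top is 110 mm above the table. Crate and wheel may change sides. Origin at the centre of its underside.
- wheel_top (a point): Centre of the top face of the banding wheel's head, 110 mm above the table.
- mug: Loose white mug, 80 mm across and 95 mm tall, with a handle; stands beyond the work and stays there. Origin at the centre of its underside.
- glaze_cup: Loose small white glaze cup (bowl shape, empty), 80 mm across and 50 mm tall; stands beyond the work and stays there. Origin at the centre of its underside.
Not all that is in view belongs to the job. What is shaped like the vase but purple is not meant.

How it is judged:
By the outcome, as a careful person would: the job done as asked, in the order asked, and still so for the second after the job is handed in, while the arm keeps its last pose, push and grip.
It also fails if it takes over 40 s, if anything falls off the work surface, if the arm or the gripper's body presses on something with over 40 N, if the wrist force passes 120 N, or if a joint passes its speed limit or range.

## Working session

There is one attempt and no reset: what is moved stays moved. The work goes in short steps, each a Python script; the robot and the scene stay as the last script left them, time stands still between calls to the robot, and variables do not carry over. Pictures are saved under pics/ and viewed, at most 10 in all, crops included, and the job is handed in when it is done.

```bash
mkdir -p pics; cat > h.py <<'E'
import numpy as np, cv2
from plant import r
def save(p,n): cv2.imwrite('pics/'+n, p['frame'][:,:,::-1])
def ray(p,row,col):
    E=np.array(p['extrinsics']);R=E[:3,:3];t=E[:3,3]
    d=R.T@np.array([(col-p['cx'])/p['fx'],(row-p['cy'])/p['fy'],1]);return -R.T@t,d
def onz(p,row,col,z):
    o,d=ray(p,row,col);return o+d*(z-o[2])/d[2]
def proj(p,X):
    E=np.array(p['extrinsics']);c=E[:3,:3]@np.array(X)+E[:3,3]
    return p['cy']+p['fy']*c[1]/c[2], p['cx']+p['fx']*c[0]/c[2]
E
python3 - <<'E'
from h import *
o=r.get_obs();print(o['time'],o['tool_pos'],o['eef_rot'],o['grip_width'])
ps=[r.grab_frame(n) for n in('top','side')]
for n,p in zip(('top','side'),ps):
    save(p,n+'1.png');print(n,ray(p,210,280))
    for k in('vase','beaker','bowl','crate','wheel','mug','glaze_cup'):
        for d in r.outline_of(k,p)[:3]: 
            ys,xs=np.nonzero(d['region']);print(n,k,round(d['score'],2),d['at'],ys.min(),ys.max(),xs.min(),xs.max())
E
```

```text
0.0 [ 0.21641118 -0.61226833  0.23783876] [-8.34156772e-04  9.85593866e-01  1.69127129e-01 -2.24459346e-04] 0.9992056193242016
top (array([0.40646882, 0.03953555, 1.26853131]), array([ 0.16495195,  0.01046066, -0.98631382]))
top vase 0.96 [260.9, 174.3] 246 273 158 187
top vase 0.66 [271.1, 110.3] 258 283 91 124
top beaker 0.85 [253.3, 219.1] 240 269 203 231
top bowl 0.68 [240.9, 254.5] 227 261 239 272
top bowl 0.38 [224.8, 404.0] 182 269 360 448
top crate 0.9 [269.0, 214.0] 204 310 139 293
top wheel 0.73 [225.4, 403.8] 182 269 360 448
top mug 0.79 [141.8, 337.1] 113 163 319 354
top glaze_cup 0.91 [143.4, 266.2] 128 159 250 281
side (array([ 0.50939017, -0.96880422,  0.90142885]), array([ 0.08958267,  0.77769723, -0.62225132]))
side vase 0.62 [137.2, 213.3] 118 154 205 221
side vase 0.57 [162.5, 226.7] 140 179 213 235
side beaker 0.67 [210.7, 239.5] 201 224 224 255
side beaker 0.63 [187.9, 226.1] 177 206 216 240
side bowl 0.85 [213.0, 239.7] 202 224 225 255
side crate 0.8 [208.3, 222.3] 151 250 183 279
side wheel 0.79 [301.6, 266.0] 255 355 218 315
side wheel 0.28 [164.9, 217.5] 140 180 212 235
side mug 0.69 [252.7, 349.0] 228 279 332 382
side glaze_cup 0.76 [214.6, 335.4] 200 226 321 350
```

View pics/top1.png

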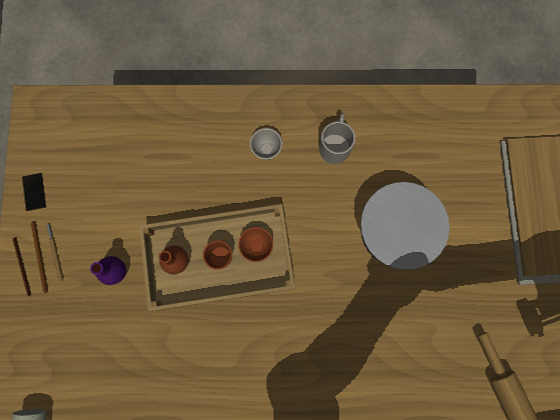

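View pics/side1.png

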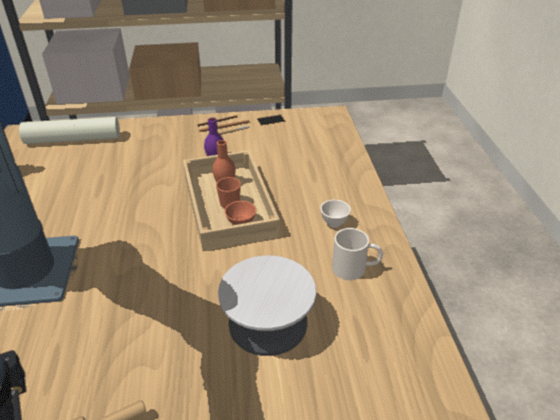

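The terracotta vase is in the crate at top (260,174) / side (162,226). The look-alike at top (271,110) / side (137,213) is purple and outside the crate, so it isn't meant. I'll confirm in a crop and fit the positions.

```bash
cat >> h.py <<'E'
def circ(x,y,z,rad,n=40):
    a=np.linspace(0,2*np.pi,n);return np.c_[x+rad*np.cos(a),y+rad*np.sin(a),np.full(n,z)]
PROF=[(0,.024),(.02,.031),(.042,.034),(.065,.027),(.088,.014),(.134,.014)]
def sil(p,rings,S=8):
    m=np.zeros((420,560),np.uint8)
    pr=[np.array([proj(p,q)[::-1] for q in circ(*g)]) for g in rings]
    for a,b in zip(pr[:-1],pr[1:]):
        h=cv2.convexHull(np.float32(np.r_[a,b]))
        cv2.fillConvexPoly(m,np.int32(np.round(h*16)),1,shift=4)
    return m>0
def vrings(x,y,z0): return [(x,y,z0+z,q) for z,q in PROF]
def fit(ps,regs,rings,x0):
    from scipy.optimize import minimize
    def f(v):
        s=0
        for p,g in zip(ps,regs):
            m=sil(p,rings(*v)); s-=(m&g).sum()/(m|g).sum()
        return s
    return minimize(f,x0,method='Nelder-Mead',options=dict(initial_simplex=[np.array(x0)]+[np.array(x0)+.015*e for e in np.eye(len(x0))],xatol=2e-4))
E
python3 - <<'E'
from h import *
t=r.grab_frame('top');s=r.grab_frame('side')
vt=r.outline_of('vase',t)[0]; vs=[d for d in r.outline_of('vase',s) if d['at'][1]>220 and d['at'][0]>150]
print('n',len(vs))
g=onz(t,*vt['at'],.07)[:2]
f=lambda x,y:vrings(x,y,.008)
for nm,P,G in(('top',[t],[vt['region']]),('side',[s],[vs[0]['region']]),('both',[t,s],[vt['region'],vs[0]['region']])):
    q=fit(P,G,f,g);print(nm,q.x,q.fun)
v=q.x
for n,p,z0 in(('top',t,0),('side',s,0)):
  w=r.outline_of('wheel',p)[0]['region']
  g=onz(p,*np.argwhere(w).mean(0),.11)[:2]
  if n=='top':
    q=fit([p],[w],lambda x,y:[(x,y,.10,.1),(x,y,.11,.1)],g)
  else: q=fit([p],[w],lambda x,y:[(x,y,0,.085),(x,y,.02,.085),(x,y,.10,.1),(x,y,.11,.1)],g)
  print('wheel',n,q.x,q.fun)
for k,h in(('beaker',.074),('bowl',.05)):
  d=r.outline_of(k,t)[0]; print(k,onz(t,*d['at'],h*.8))
for k in('mug','glaze_cup'):
  print(k,onz(t,*r.outline_of(k,t)[0]['at'],.05))
# crate rim corners from the picture
for a in((228,142),(309,148),(283,293),(203,282)): print(onz(t,*a,.06)[:2])
tv=t['frame'].copy();sv=s['frame'].copy()
for im,p in((tv,t),(sv,s)):
  c,_=cv2.findContours(sil(p,f(*v)).astype(np.uint8),0,1);cv2.drawContours(im,c,-1,(0,255,0),1)
a=cv2.resize(tv[215:315,80:280],None,fx=4,fy=4)[:, :400];b=cv2.resize(sv[110:210,170:270],(400,400))
cv2.imwrite('pics/crop.png',np.hstack([a,b])[:,:,::-1])
E
```

```text
n 1
top [0.46779282 0.45116741] -0.9473684210526315
side [0.49287801 0.30884193] -0.7972292191435768
both [0.46801801 0.45088164] -1.058690060182489
wheel top [ 0.5645364  -0.22754811] -0.9649262021901286Traceback (most recent call last):
  File "<stdin>", line 11, in <module>
IndexError: list index out of range
```

```bash
cat > m.py <<'E'
from h import *
t=r.grab_frame('top');s=r.grab_frame('side')
vt=[d for d in r.outline_of('vase',t) if 150<d['at'][1]<195]; vs=[d for d in r.outline_of('vase',s) if d['at'][1]>220 and d['at'][0]>150]
print('n',len(vt),len(vs))
g=[.49,.31];f=lambda x,y:vrings(x,y,.008);v=g
T=[(t,d['region']) for d in vt[:1]];S=[(s,d['region']) for d in vs[:1]]
for nm,L in(('top',T),('side',S),('both',T+S)):
    if L: q=fit([a[0] for a in L],[a[1] for a in L],f,g);print(nm,q.x,q.fun);v=q.x
for d in r.outline_of('wheel',s)[:1]:
  if d['at'][0]<250: continue
  q=fit([s],[d['region']],lambda x,y:[(x,y,0,.085),(x,y,.02,.085),(x,y,.10,.1),(x,y,.11,.1)],[.565,-.2275]);print('wheel side',q.x,q.fun)
for k,h in(('beaker',.06),('bowl',.04),('mug',.05),('glaze_cup',.025)):
  for d in r.outline_of(k,t)[:1]: print(k,d['at'],onz(t,*d['at'],h)[:2])
for a in((228,142),(309,148),(283,293),(203,282)): print('rim',onz(t,*a,.06)[:2])
tv=t['frame'].copy();sv=s['frame'].copy()
im2=[]
for im,p,y,x in((tv,t,215,110),(sv,s,110,170)):
  c,_=cv2.findContours(cv2.resize(sil(p,f(*v)).astype(np.uint8),None,fx=4,fy=4,interpolation=0),0,1)
  im=cv2.resize(im,None,fx=4,fy=4);cv2.drawContours(im,c,-1,(0,255,0),1);im2.append(im[y*4:y*4+400,x*4:x*4+400])
cv2.imwrite('pics/crop.png',np.hstack(im2)[:,:,::-1])
E
python3 m.py
```

```text
n 1 1
top [0.49322558 0.30328161] -0.9475862068965517
side [0.49328411 0.3097555 ] -0.7866323907455013
both [0.49277485 0.30404721] -1.7287910492979082
wheel side [ 0.56702791 -0.22901952] -0.9646051139942058
beaker [255.4, 218.3] [0.50148993 0.19602486]
bowl [243.1, 256.0] [0.53219655 0.10956733]
mug [142.3, 335.7] [ 0.77758005 -0.08330771]
glaze_cup [141.0, 267.4] [0.78880314 0.08426424]
rim [0.56598318 0.3769802 ]
rim [0.37906659 0.35442729]
rim [0.43777359 0.02221822]
rim [0.62540339 0.04762522]
```

View pics/crop.png

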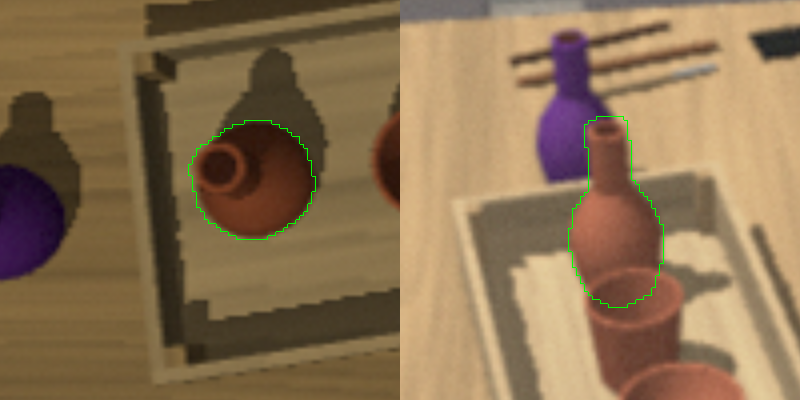

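The crop confirms it: the terracotta narrow-necked vase stands in the crate (top view neck ring at about (257,165)), and the purple one is outside. Next I check the neck position and reach, then approach.

```bash
python3 - <<'E'
from h import *
p=r.grab_frame('top');print('neck',onz(p,256.5,164.8,.142))
best=None
for a in np.linspace(-1.2,1.2,13):
  # closing axis y at angle a from world y; tool down
  q=[0,np.sin(-a/2)*0+np.cos(a/2),np.sin(a/2),0]
  js=[r.ik(P,q) for P in([.493,.304,.28],[.493,.304,.101],[.566,-.228,.30],[.566,-.228,.253])]
  if all(j is not None for j in js):
    c=max(abs(j[6]) for j in js);print(round(a,2),[np.round(j[6],2) for j in js])
E
```

```text
neck [0.49274335 0.30158863 0.142     ]
-1.2 [np.float64(2.43), np.float64(2.18), np.float64(-2.42), np.float64(-2.4)]
-1.0 [np.float64(-2.69), np.float64(-2.52), np.float64(-2.23), np.float64(-2.22)]
-0.8 [np.float64(-2.61), np.float64(-2.45), np.float64(-2.05), np.float64(-2.03)]
-0.6 [np.float64(-2.51), np.float64(-2.25), np.float64(-1.86), np.float64(-1.85)]
-0.4 [np.float64(-2.39), np.float64(-2.2), np.float64(-1.67), np.float64(-1.67)]
-0.2 [np.float64(-2.27), np.float64(-2.74), np.float64(-1.49), np.float64(-1.49)]
0.0 [np.float64(-2.68), np.float64(-2.62), np.float64(-1.31), np.float64(-1.31)]
0.2 [np.float64(-2.46), np.float64(-2.44), np.float64(-1.12), np.float64(-1.12)]
0.4 [np.float64(-2.23), np.float64(-2.24), np.float64(-0.92), np.float64(-0.93)]
0.6 [np.float64(-1.98), np.float64(-2.04), np.float64(-0.74), np.float64(-0.75)]
0.8 [np.float64(-1.77), np.float64(-1.85), np.float64(-0.55), np.float64(-0.57)]
1.0 [np.float64(-1.61), np.float64(-1.68), np.float64(-0.37), np.float64(-0.38)]
1.2 [np.float64(-1.39), np.float64(-1.52), np.float64(-0.18), np.float64(-0.2)]
```

```bash
python3 - <<'E'
from h import *
q=[0,np.cos(.4),np.sin(.4),0]
o=r.get_obs();print(o['time'])
r.servo_line([o['tool_pos'][0],o['tool_pos'][1],.32],v=.15)
r.goto([.493,.303,.29],q);o=r.get_obs();print(o['time'],o['tool_pos'],o['eef_rot'],o['joint_pos'])
r.servo_line([.493,.303,.15],v=.15)
o=r.get_obs();print(o['time'],o['tool_pos'],o['eef_rot'])
ims=[]
for n,y,x in(('top',200,80),('side',90,150)):
  p=r.grab_frame(n);im=p['frame'].copy();ims.append(cv2.resize(im[y:y+130,x:x+130],(400,400)))
cv2.imwrite('pics/pre.png',np.hstack(ims)[:,:,::-1])
E
```

```text
1.6
5.6333 [0.49355772 0.30223679 0.28988595] [ 1.98201416e-04  9.21332124e-01  3.88776382e-01 -4.17180970e-05] [ 0.00365798  0.50441872 -0.87545658  1.63958031  0.41104476  1.19308059
 -1.73744417]
6.7167 [0.49349503 0.30351596 0.15091941] [-1.89467722e-04  9.21068888e-01  3.89398849e-01  7.77643849e-04]
```

View pics/pre.png

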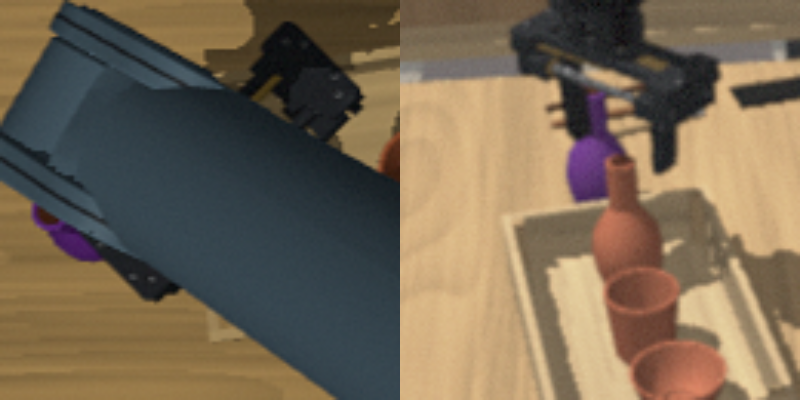

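The side view shows the fingers (crop columns 575 and 663) centred around the neck (620), so I descend and grip.

```bash
python3 - <<'E'
from h import *
r.servo_line([.493,.303,.101],v=.1)
o=r.get_obs();print(o['time'],o['tool_pos'],o['wrist_force'])
r.close(30); r.sleep(.2)
o=r.get_obs();print(o['time'],o['grip_width'],o['gripper_force'],o['wrist_force'])
r.servo_line([.493,.303,.135],v=.06)
o=r.get_obs();print(o['time'],o['grip_width'],o['gripper_force'],o['wrist_force'],o['tool_pos'])
p=r.grab_frame('side');cv2.imwrite('pics/lift.png',cv2.resize(p['frame'][80:230,130:330],(800,600))[:,:,::-1])
E
```

```text
7.4583 [0.49292925 0.30326794 0.10095117] [ 0.96994963  0.11961271 -0.06681617]
8.6083 0.30083670754591063 29.94542481377721 [-0.1598666   1.04386307 -1.60224535]
9.325 0.3005516342687614 29.93542038369924 [-0.60468229 -1.70785143 -2.4326334 ] [0.49296487 0.30279168 0.13494535]
```

View pics/lift.png

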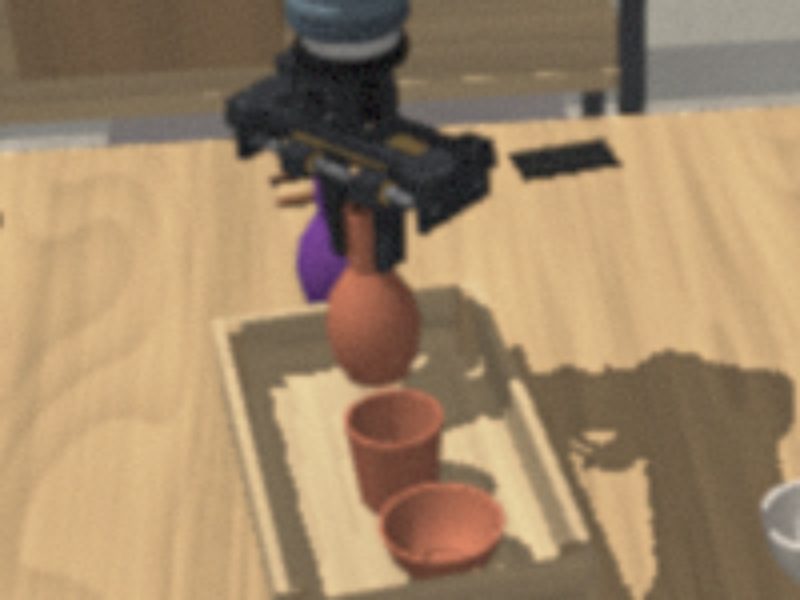

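The vase is gripped by the neck and lifted upright, clear of the beaker. Carrying it over to the wheel.

```bash
python3 - <<'E'
from h import *
r.servo_line([.493,.303,.29],v=.12)
r.servo_line([.566,-.228,.29],v=.12)
r.sleep(.3);r.servo_line([.566,-.228,.2535],v=.05);r.sleep(.7)
o=r.get_obs();print(o['time'],o['grip_width'],o['gripper_force'],o['wrist_force'],o['tool_pos'],o['eef_rot'])
p=r.grab_frame('side');t=r.grab_frame('top');save(t,'top_end.png')
im=cv2.resize(p['frame'][180:400,130:400],None,fx=2.7,fy=2.7)
m=cv2.resize(sil(p,vrings(.566,-.228,.16))[180:400,130:400].astype(np.uint8),None,fx=2.7,fy=2.7,interpolation=0)
c,_=cv2.findContours(m,0,1);cv2.drawContours(im,c,-1,(0,255,0),1)
cv2.imwrite('pics/end.png',im[:,:,::-1])
for d in r.outline_of('vase',p)[:3]:
  print(d['score'],d['at'])
  if d['at'][1]>235:
    q=fit([p],[d['region']],lambda x,z:vrings(x,-.228,z),[.566,.16]);print(q.x,q.fun)
    # tilt: axis columns of region
    g=d['region'];m=sil(p,vrings(.566,-.228,.16))
    for A in(g,m):
      rows=np.arange(*np.nonzero(A.any(1))[0][[0,-1]],6);print([(int(k),round(float(np.nonzero(A[k])[0].mean()),1)) for k in rows])
E
```

```text
17.3167 0.3029089977403765 29.936299547553062 [ 0.47168331 -0.67371141 -2.32633117] [ 0.56599969 -0.22803964  0.25352492] [2.33556957e-05 9.21069387e-01 3.89398490e-01 3.49760915e-06]
0.7 [142.2, 212.5]
0.57 [252.3, 266.4]
[0.5660551  0.16039414] -0.8335419274092616
[(216, 260.0), (222, 262.0), (228, 263.0), (234, 262.5), (240, 261.0), (246, 265.0), (252, 265.5), (258, 266.0), (264, 266.0), (270, 266.0), (276, 265.5)]
[(213, 264.5), (219, 264.5), (225, 264.5), (231, 264.5), (237, 265.0), (243, 265.5), (249, 265.0), (255, 265.5), (261, 265.5), (267, 265.5), (273, 265.5)]
```

View pics/end.png

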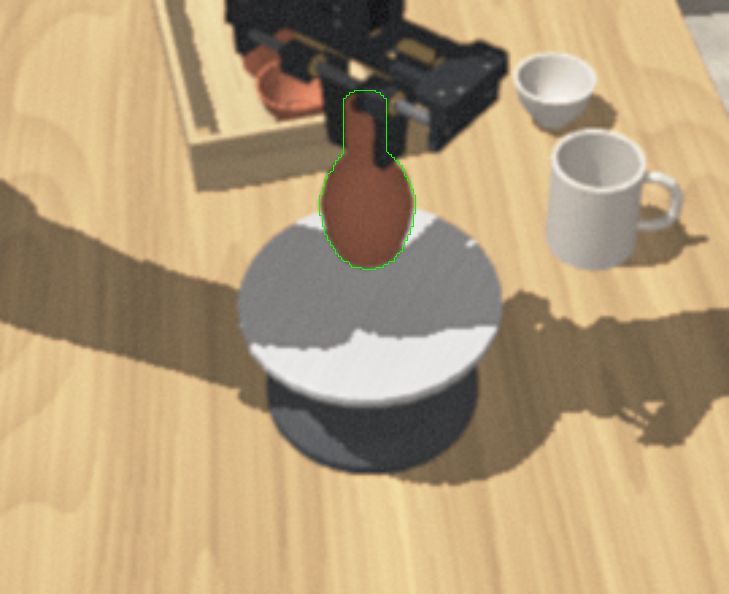

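View pics/top_end.png

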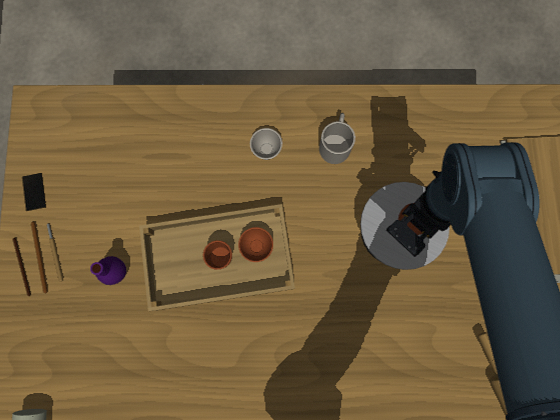

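The vase matches the upright model outline (foot height 0.160 m) over the wheel centre. The beaker, bowl, mug and glaze cup haven't moved, so I hand in.

```bash
python3 -c "
from plant import r
print(r.job_done(), r.get_obs()['time'])"
```

```text
the job is handed in; nothing more can be done
the job is handed in; nothing more can be done
```

The job is handed in: the arm is holding the terracotta vase upright and still over the middle of the banding wheel, its foot about 5 cm above the wheel head, and the other two pots, the mug and the glaze cup are where they were.

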